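# Restock the round sweet sampler through its revolving lid

### The job

One of the four compartments of the round sample case is empty. Turn the case's clear revolving lid until its opening stands squarely over the empty compartment, then take the long wrapped bar out of the cream tray and lower it, without dropping it, onto the floor of that compartment so that it lies flat there. Leave the lid like that and leave the other things on the counter where they are.

Things in the scene. Friction and masses are not known exactly. Their poses are not given: they have to be found in the camera images.
- case: round lacquered case, dark brown outside, dull red inside, 290 mm across, 46 mm high, fixed on the counter. Origin: centre of its underside, on the lid's turning axis; z up. Inside, 6 mm above the underside, four 90-degree compartments between 4 mm walls, from a hub of 20 mm radius out to 140 mm. The one centred on the case's own +x is empty; +y holds brown rolls, -x flat round crackers, -y pale balls
- bay_floor (a point): middle of the floor of the empty compartment: on the case's +x axis, 87 mm from the case's centre, 6 mm above its underside; axes as the case's
- lid (a joint): turn of the lid relative to the case, rad, positive counter-clockwise seen from above; 0 (or a multiple of 2 pi) when the opening is centred over the empty compartment. Turns endlessly both ways, no stops, does not lift off; light friction (about 0.06 N m) keeps it where it is left
- lid_grip (a point): the lid's grip: an upright steel finger bar at the lid's centre, 64 mm long, 14 mm thick, 35 mm high, standing on a 3 mm steel foot (60 mm across) on the lid's top; its length lies in line with the opening. This point is on the turning axis, 26 mm above the lid's top face (12 mm below the bar's top); its x axis points along the bar to the opening
- lid_opening (a point): middle of the lid's only opening, at the lid's top face (51 mm above the case's underside; lid 4 mm thick, clear, 285 mm across), 87 mm from the turning axis. The opening is a fan-shaped hole with aluminium trim, from 44 to 131 mm radius and 74 degrees wide; x axis points outward from the turning axis
- tray: fixed cream plastic tray, 320 x 230 mm (338 x 246 mm over its rim), 47 mm high, lined with brown paper; origin: centre of its underside, x along its length; its floor is 8 mm above the origin; walls 4 mm thick
- bar: wrapped sweet bar, rigid, 76 mm long (small tucked paper ends make it 79), 26 mm wide, 28 mm high, about 70 g, white paper with a brown band, lying on the tray's floor; origin: centre of its underside, x along its length, z up
- pack: bystander: flat square cracker pack 66 x 66 x 14 mm in the tray; origin: centre of its underside
- roll: bystander: brown floury roll 70 mm long, 25 mm thick, in the tray; origin: centre of its underside, x along it
- spray: bystander: white spray bottle with a blue collar, 86 mm across, 230 mm tall, beyond the case and tray; origin: centre of its underside
- tongs: bystander: steel tongs lying beyond the case, 190 mm long, 70 mm wide, 16 mm high; origin: under their middle, x along them
- card: bystander: small clear price-card stand, 90 mm wide, 70 mm high, on the robot's side of the case to the right; origin: centre of its underside
- tape: bystander: black tape dispenser 130 x 50 mm, 75 mm high, to the right beyond the case; origin: centre of its underside
Things that resemble listed ones, but are neither listed nor needed, are in the scene too. Leave any green look-alike of the bar alone.

How it is judged:
By the outcome, as a careful person would: the job done as asked, in the order asked, and still so for the second after the job is handed in, with the robot touching nothing.
It also fails if it takes over 64 s, if anything falls off the work surface, if the arm or the gripper's body presses on something with over 40 N, if the wrist force passes 120 N, or if a joint passes its speed limit or range.

### The arm

A 7-joint arm with a two-finger parallel gripper is mounted at the origin on the work surface. World frame = base frame: x ahead of the robot, y to its left, z up, the work surface at z = 0. Lengths are in m, angles in rad, forces in N, time in s.
With the tool pointing down it reaches from about 0.425 to 0.925 m from the base axis. Payload 6.8 kg.
Tool frame: the origin (TCP) lies at the very end of the fingers, on their centre line; the grasp point (between the pads) lies 19 mm behind it; z points along the fingers, y is the line along which they close (so a half turn about z gives the same grasp; the last joint's range is limited). The gripper opens to 85 mm and grips with 20 to 120 N. Pads are 22 mm wide; open, the fingers measure 114 mm over their backs; the gripper's body (76 mm by 85 mm) begins 54 mm behind the grasp point. The pads swing forward as they close: fully open they stand 13 mm farther back than shut.
Start: joints at [1.045, 0.477, 0.022, 1.555, -0.011, 1.109, -0.083], TCP at [0.274, -0.617, 0.231] pointing down, gripper open.
Joint ranges: [-2.96, 2.96], [-0.34, 2.1], [-1.41, 1.46], [0.24, 2.44], [-1.37, 4.51], [0.17, 1.92], [-2.96, 2.96]. Speed limits (rad/s): [2.39, 2.39, 3.14, 3.14, 3.14, 3.14, 3.14].

### API

Orientations are given as a unit quaternion [w, x, y, z].
In Python, from station import get_obs, read_camera, hand_in gives the robot as it stands.
- The arm moves only by the tool arm_command, never from a script. Its argument "commands" is one flat list of numbers, 7 for each row, row after row: the shift along the tool's x, y, z in m, then the turn, a rotation vector about the tool's x, y, z in degrees, then the opening, from 0 (shut) to 1 (fully open). In form: [tx, ty, tz, rx, ry, rz, fingers, tx, ty, tz, rx, ry, rz, fingers, ...]. A call has 1 to 8 rows; each row is the pose to reach, as a shift and turn from the pose commanded when the call began, along the tool's axes at that moment; what a row does not reach only later rows make up. A row lasts 1/10 s, in which the tool goes at most 50 mm and 8.59 degrees, less where a joint would pass 70% of its speed; a pose out of reach is approached as far as the arm can. A call with a gripper value outside its range is refused whole. The fingers move at their own pace and stop on an object; "force" is the grip in N (left out, the last holds). Time passes only in rows, so rows that repeat a pose let the fingers close. It gives the time, the measured TCP pose, the force, the opening and the grip force at its end, in the units of the state.
- get_obs(): the state, without advancing time (a new reading comes with each control period).
- read_camera(name): name is "scene" or "top" or "wrist"; returns a dict with "img" (480x640x3 uint8, red, green, blue), "camera_matrix" (3x3 intrinsics, pixels), "pose" (4x4, takes a point from camera to world coordinates). Camera axes: x right, y down, z forward; pixel columns grow to the right and rows downward; lengths in m; the calibration is good to about 2 mm. A picture is of the moment at which its call begins. There is no depth.
- hand_in(): hands the job in; it is judged then, once.
The state is a dict: "t": time; "q": joint angles; "joint_vel": joint speeds; "joint_torque": joint torques, N m; "eef_pos": TCP position; "tool_rot": TCP orientation; "contact_force": force on the tool from outside, world axes, zero at the start; "torque": the same for the moment, N m; "gripper_width": opening from 0.0 (shut) to 1.0 (fully open); "grasp_force": force on a finger pad.
Only numpy, scipy, OpenCV 4.12 (cv2) and the standard library are available. Lean on these libraries where they do the work, as an engineer would, in place of code of your own. Each camera call takes 0.05 s, during which the arm holds its last target. There are 200 camera calls.

## Working session

There is one attempt and no reset: what is moved stays moved. The work goes in short steps, Python scripts to look and compute and a tool call to move; the robot and the scene stay as the last step left them, time stands still between calls to the robot, and variables do not carry over. Pictures are saved under pics/ and viewed, at most 10 in all, crops included, and the job is handed in when it is done.

Besides the shell and the picture viewer there is one more tool, called after ">>>" as a command line: name --argument value ..., lists and objects as JSON in quotes. arm_command: Moves the arm, as the interface text tells. Its arguments: {"type":"object","properties":{"commands":{"type":"array","items":{"type":"number"}},"force":{"type":"number"}},"required":["commands"]}

```bash
mkdir -p pics; ls
python3 - <<'E'
from station import *
import cv2,numpy as np
o=get_obs();print(o['t'],o['eef_pos'],o['tool_rot'],o['gripper_width'])
for n in ['scene','top']:
    c=read_camera(n);cv2.imwrite(f'pics/{n}0.png',c['img'][...,::-1]);np.savez(f'{n}0.npz',**c)
    print(n,c['camera_matrix'].round(1).tolist(),c['pose'].round(3).tolist())
E
```

```text
pics
0.0 [ 0.27359436 -0.61639228  0.23031479] [-9.06107631e-04  9.78257789e-01  2.07390451e-01 -2.79778450e-04] 1.0015864640021017
scene [[496.1, 0.0, 315.9], [0.0, 496.1, 241.7], [0.0, 0.0, 1.0]] [[0.168, 0.763, -0.625, 1.212], [0.986, -0.128, 0.109, -0.153], [0.003, -0.634, -0.773, 0.904], [0.0, 0.0, 0.0, 1.0]]
top [[515.5, 0.0, 321.5], [0.0, 515.5, 234.0], [0.0, 0.0, 1.0]] [[0.012, -0.993, 0.118, 0.385], [-1.0, -0.013, -0.01, -0.036], [0.012, -0.118, -0.993, 1.187], [0.0, 0.0, 0.0, 1.0]]
```

View pics/top0.png

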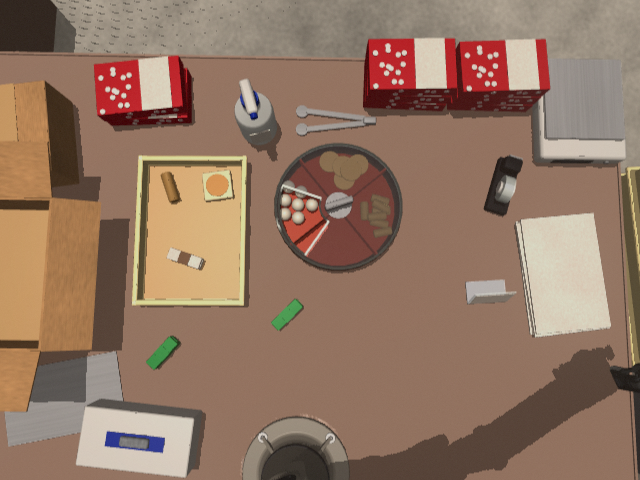

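View pics/scene0.png

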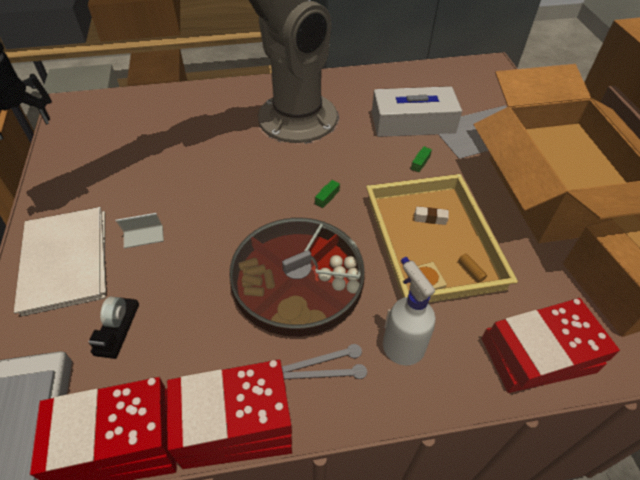

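Top view: case at about (338,206), with the empty compartment on its near side (about (335,245)). The opening is to the lower left, partly over the balls, and the grip is at (339,205). The bar is in the tray at (186,259); the green look-alikes lie at (163,352) and (287,314). The scene view agrees.

```bash
cat > h.py <<'E'
import numpy as np,cv2
def ray(c,uv,z):
    K,P=c['camera_matrix'],c['pose']
    d=P[:3,:3]@np.linalg.solve(K,[uv[0],uv[1],1.]);o=P[:3,3]
    return o+d*(z-o[2])/d[2]
def px(c,p):
    K,P=c['camera_matrix'],c['pose'];q=K@(P[:3,:3].T@(np.array(p)-P[:3,3]));return q[:2]/q[2]
def rect(c,z,size=400,res=0.001,ctr=(0,0)):
    # metric rectification: col -> -y, row -> -x
    a=[(0,0),(size,0),(size,size),(0,size)]
    src=np.float32([px(c,[ctr[0]+(size/2-v)*res,ctr[1]+(size/2-u)*res,z]) for u,v in a])
    return cv2.warpPerspective(c['img'],cv2.getPerspectiveTransform(src,np.float32(a)),(size,size),flags=cv2.INTER_CUBIC)
E
python3 - <<'E'
from h import *
c=dict(np.load('top0.npz'))
g=c['img']; hsv=cv2.cvtColor(g,cv2.COLOR_RGB2HSV)
# dark rim of case
m=((hsv[...,2]<75)).astype(np.uint8); m[:, :250]=0;m[:,430:]=0;m[:130]=0;m[285:]=0
m=cv2.morphologyEx(m,cv2.MORPH_CLOSE,np.ones((5,5)))
cs=sorted(cv2.findContours(m,cv2.RETR_EXTERNAL,2)[0],key=cv2.contourArea)[-1]
e=cv2.fitEllipse(cv2.convexHull(cs));print('ell',e,ray(c,e[0],0.046),e[1][0]/515.5*1.14)
w=((hsv[...,1]<60)&(hsv[...,2]>140)).astype(np.uint8)
w2=np.zeros_like(w);w2[240:280,155:215]=w[240:280,155:215]
y,x=np.nonzero(w2);r=cv2.minAreaRect(np.c_[x,y].astype(np.float32));print('bar',r)
ctr=ray(c,r[0],.036);print(ctr)
b=np.array([ray(c,p,.036) for p in cv2.boxPoints(r)]);d=np.diff(b[:3],axis=0)[:,:2];print(np.linalg.norm(d,axis=1),np.degrees(np.arctan2(d[:,1],d[:,0])))
C=ray(c,e[0],.046)
A=rect(c,.051,300,.00102,C[:2]);B=rect(c,.036,300,.00102,ctr[:2])
cv2.imwrite('pics/crop1.png',cv2.resize(np.hstack([A]),(600,600),interpolation=2)[...,::-1])
E
```

```text
ell ((337.8177185058594, 207.0724639892578), (127.24114990234375, 127.31929779052734), 159.00051879882812) [ 0.58227549 -0.08395547  0.046     ] 0.2813868300459202
bar ((184.49078369140625, 258.0261535644531), (35.001583099365234, 11.371354103088379), 19.440034866333008)
[0.46407317 0.25656957 0.036     ]
[0.02516854 0.07867446] [ -16.81755917 -108.60413324]
```

View pics/crop1.png

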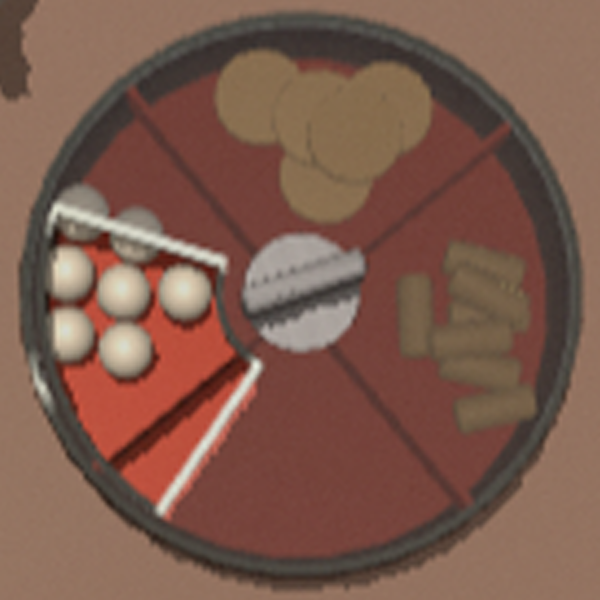

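The crop shows compartment walls at about 129.6° and 219.2° in world yaw, so case +x is at about 174.4°. The opening's trims are at about 73° and 146°, so its centre is at about 110° and the lid stands at about -65°. The grip's foot is centred at (302,293).

```bash
cat >> h.py <<'E'
from scipy.spatial.transform import Rotation as R
def go(pos,yaw):
    from station import get_obs
    o=get_obs();w,x,y,z=o['tool_rot'];T=R.from_quat([x,y,z,w])
    G=R.from_euler('z',yaw,degrees=True)*R.from_euler('x',180,degrees=True)
    yw=T.as_matrix()[:2,0]
    print('t',round(o['t'],2),'at',o['eef_pos'].round(4),'yaw',np.degrees(np.arctan2(yw[1],yw[0])).round(2))
    print('shift',T.inv().apply(np.array(pos)-o['eef_pos']).round(4),'rot',np.degrees((T.inv()*G).as_rotvec()).round(2))
E
python3 -c "
from h import *
go([.586,-.0845,.22],108)"
```

```text
t 0.1 at [ 0.2737 -0.6164  0.2304] yaw 23.94
shift [ 0.5013 -0.3594  0.011 ] rot [-8.000e-02 -6.000e-02 -8.406e+01]
```

>>> arm_command --commands '[0.501, -0.359, 0.011, -0.1, 0, -84, 1, 0.501, -0.359, 0.011, -0.1, 0, -84, 1, 0.501, -0.359, 0.011, -0.1, 0, -84, 1, 0.501, -0.359, 0.011, -0.1, 0, -84, 1, 0.501, -0.359, 0.011, -0.1, 0, -84, 1, 0.501, -0.359, 0.011, -0.1, 0, -84, 1, 0.501, -0.359, 0.011, -0.1, 0, -84, 1, 0.501, -0.359, 0.011, -0.1, 0, -84, 1]'

```text
t: 0.9
eef_pos: [0.4769, -0.2703, 0.224]
tool_rot: [0.001, 0.688, 0.726, 0.0]
contact_force: [1.4, -0.9, -0.0]
gripper_width: 0.999
grasp_force: 0.0
```

```bash
python3 -c "
from h import *
go([.586,-.0845,.22],108)"
```

```text
t 0.9 at [ 0.4769 -0.2703  0.224 ] yaw 93.03
shift [0.1797 0.1188 0.004 ] rot [  0.04   0.05 -14.97]
```

>>> arm_command --commands '[0.18, 0.119, 0.004, 0, 0, -15, 1, 0.18, 0.119, 0.004, 0, 0, -15, 1, 0.18, 0.119, 0.004, 0, 0, -15, 1, 0.18, 0.119, 0.004, 0, 0, -15, 1, 0.18, 0.119, 0.004, 0, 0, -15, 1, 0.18, 0.119, 0.004, 0, 0, -15, 1, 0.18, 0.119, 0.004, 0, 0, -15, 1, 0.18, 0.119, 0.004, 0, 0, -15, 1]'

```text
t: 1.7
eef_pos: [0.5861, -0.0891, 0.2199]
tool_rot: [0.001, 0.591, 0.807, -0.001]
contact_force: [-0.2, 0.6, 0.1]
gripper_width: 1.002
grasp_force: 0.0
```

Run:
```python
from h import *
from station import *
go([.586,-.0845,.22],108)
c=read_camera('wrist');np.savez('w1.npz',**c)
cv2.imwrite('pics/w1.png',c['img'][...,::-1]);print(c['pose'].round(3).tolist(),c['camera_matrix'][0])
print('grip proj',px(c,[.586,-.0845,.089]),px(c,[.586,-.0845,.054]))
```

```text
t 1.7 at [ 0.5861 -0.0891  0.2199] yaw 107.53
shift [ 0.0044  0.0013 -0.0002] rot [-0.03  0.1  -0.47]
[[0.954, 0.289, 0.082, 0.566], [0.3, -0.917, -0.264, -0.022], [-0.001, 0.277, -0.961, 0.362], [0.0, 0.0, 0.0, 1.0]] [395.12345769   0.         318.89321099]
grip proj [319.85274125 224.03877967] [319.78026549 213.71389488]
```

View pics/w1.png

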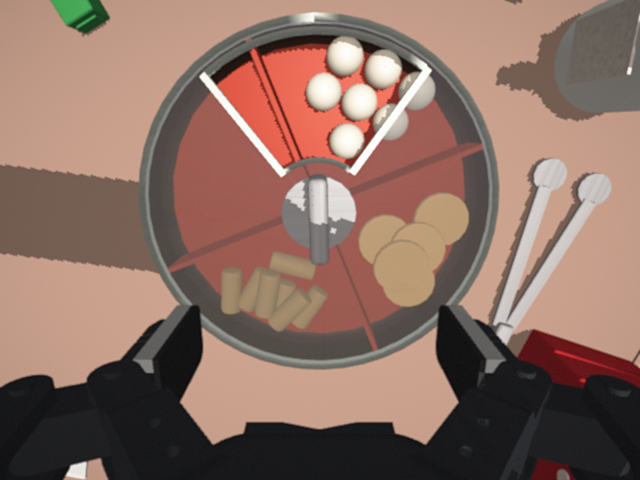

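Wrist view: the grip's foot is centred at about (319,213), as predicted. Trim edges run (283,174)-(204,76) and (352,172)-(428,70). Walls run (252,50)-(375,348) and (170,268)-(482,147).

```bash
cat > ang.py <<'E'
from h import *
def ang(c,a,b,z):
    d=ray(c,b,z)-ray(c,a,z);return np.degrees(np.arctan2(d[1],d[0]))
E
python3 - <<'E'
from ang import *
c=dict(np.load('w1.npz'))
for a,b,z in [((283,174),(204,76),.051),((352,172),(428,70),.051),((375,348),(252,50),.04),((170,268),(482,147),.04)]:print(ang(c,a,b,z))
go([.586,-.0845,.061],108.5)
E
```

```text
145.69458051499785
71.38498360892247
129.52430970296868
39.01656707673914
t 1.75 at [ 0.5861 -0.089   0.22  ] yaw 107.51
shift [0.0047 0.0013 0.159 ] rot [-0.01  0.1  -0.99]
```

>>> arm_command --commands '[0.005, 0.001, 0.09, 0, 0, -1, 1, 0.005, 0.001, 0.09, 0, 0, -1, 1, 0.005, 0.001, 0.09, 0, 0, -1, 1, 0.005, 0.001, 0.09, 0, 0, -1, 1, 0.005, 0.001, 0.09, 0, 0, -1, 1]'

```text
t: 2.25
eef_pos: [0.588, -0.0824, 0.1326]
tool_rot: [0.002, 0.583, 0.812, 0.001]
contact_force: [1.2, -0.0, -0.5]
gripper_width: 0.997
grasp_force: 0.0
```

Run:
```python
from ang import *
go([.586,-.0845,.061],108.5)
```

```text
t 2.25 at [ 0.588  -0.0824  0.1326] yaw 108.62
shift [-0.0011 -0.0029  0.0716] rot [0.24 0.15 0.12]
```

>>> arm_command --commands '[-0.001, -0.003, 0.04, 0.2, 0, 0, 1, -0.001, -0.003, 0.0716, 0.2, 0, 0, 1, -0.001, -0.003, 0.0716, 0.2, 0, 0, 1, -0.001, -0.003, 0.0716, 0.2, 0, 0, 1, -0.001, -0.003, 0.0716, 0.2, 0, 0, 1]'

```text
t: 2.75
eef_pos: [0.5861, -0.0837, 0.0613]
tool_rot: [0.002, 0.583, 0.813, -0.0]
contact_force: [0.5, 0.2, -0.8]
gripper_width: 0.997
grasp_force: 0.0
```

Run:
```python
from ang import *
go([.586,-.0845,.061],108.5)
```

```text
t 2.75 at [ 0.5861 -0.0837  0.0613] yaw 108.68
shift [-0.0007 -0.0004  0.0003] rot [0.08 0.16 0.18]
```

Good. Close on the grip.

>>> arm_command --commands '[0, 0, 0, 0, 0, 0, 0, 0, 0, 0, 0, 0, 0, 0, 0, 0, 0, 0, 0, 0, 0, 0, 0, 0, 0, 0, 0, 0, 0, 0, 0, 0, 0, 0, 0, 0, 0, 0, 0, 0, 0, 0, 0, 0, 0, 0, 0, 0, 0, 0, 0, 0, 0, 0, 0, 0]' --force 30

```text
t: 3.55
eef_pos: [0.5839, -0.0837, 0.0587]
tool_rot: [-0.0, 0.583, 0.813, -0.001]
contact_force: [-3.4, -1.0, 5.3]
gripper_width: 0.163
grasp_force: 30.1
```

Run:
```python
from ang import *
go([.586,-.0845,.061],174.3)
```

```text
t 3.55 at [ 0.5839 -0.0837  0.0587] yaw 108.69
shift [-0.0014  0.0017 -0.0023] rot [-1.800e-01 -4.000e-02 -6.561e+01]
```

>>> arm_command --commands '[0, 0, 0, 0, 0, -8, 0, 0, 0, 0, 0, 0, -16, 0, 0, 0, 0, 0, 0, -24, 0, 0, 0, 0, 0, 0, -32, 0, 0, 0, 0, 0, 0, -40, 0, 0, 0, 0, 0, 0, -48, 0, 0, 0, 0, 0, 0, -56, 0, 0, 0, 0, 0, 0, -62, 0]'

```text
t: 4.35
eef_pos: [0.5828, -0.085, 0.0587]
tool_rot: [-0.002, 0.079, 0.997, -0.002]
contact_force: [-7.0, -2.9, 9.7]
gripper_width: 0.16
grasp_force: 30.8
```

Run:
```python
from ang import *
go([.5845,-.0845,.061],174.3)
```

```text
t 4.35 at [ 0.5828 -0.085   0.0587] yaw 170.92
shift [-0.0016  0.0008 -0.0023] rot [-0.24 -0.24 -3.38]
```

>>> arm_command --commands '[-0.001, 0, 0, 0, 0, -3.4, 0, -0.001, 0, -0.001, 0, 0, -3.4, 0, -0.001, 0, -0.001, 0, 0, -3.4, 0, -0.001, 0, -0.001, 0, 0, -3.4, 0]'

```text
t: 4.75
eef_pos: [0.5828, -0.0851, 0.0587]
tool_rot: [-0.003, 0.052, 0.999, -0.002]
contact_force: [-7.0, -2.4, 3.4]
gripper_width: 0.159
grasp_force: 30.3
```

Run:
```python
from ang import *
from station import *
go([.5845,-.0845,.061],174.3)
c=read_camera('wrist');np.savez('w2.npz',**c)
cv2.imwrite('pics/w2.png',c['img'][...,::-1])
```

```text
t 4.75 at [ 0.5828 -0.0851  0.0587] yaw 174.05
shift [-0.0016  0.0008 -0.0023] rot [-0.23 -0.36 -0.25]
```

View pics/w2.png

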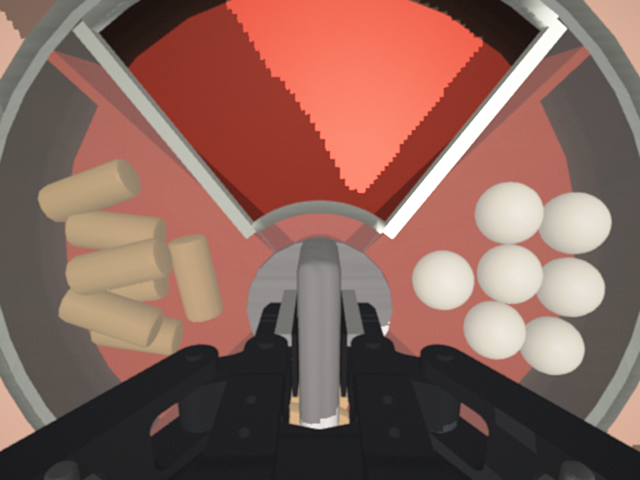

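The opening now sits symmetrically over the empty compartment: each wall lies 49 px outside its trim, left and right. The trims end at (249,236) and (391,236). Release and lift.

>>> arm_command --commands '[0, 0, 0, 0, 0, 0, 1, 0, 0, 0, 0, 0, 0, 1, 0, 0, 0, 0, 0, 0, 1, 0, 0, 0, 0, 0, 0, 1, 0, 0, 0, 0, 0, 0, 1, 0, 0, -0.05, 0, 0, 0, 1, 0, 0, -0.1, 0, 0, 0, 1, 0, 0, -0.14, 0, 0, 0, 1]'

```text
t: 5.6
eef_pos: [0.5858, -0.0832, 0.2022]
tool_rot: [-0.0, 0.051, 0.999, -0.001]
contact_force: [1.3, -1.0, 0.1]
gripper_width: 1.001
grasp_force: 0.0
```

Run:
```python
from ang import *
from station import *
# bar from scene and top: brown-band/white mask centroid check
c=dict(np.load('scene0.npz'));print(px(c,[.464,.2566,.036]))
go([.464,.2566,.2],71.4)
```

```text
[431.48758928 211.46399425]
t 5.6 at [ 0.5858 -0.0832  0.2022] yaw 174.12
shift [0.156  0.3255 0.0017] rot [-8.0000e-02  6.0000e-02  1.0272e+02]
```

>>> arm_command --commands '[0.156, 0.326, 0, 0, 0, 102.7, 1, 0.156, 0.326, 0, 0, 0, 102.7, 1, 0.156, 0.326, 0, 0, 0, 102.7, 1, 0.156, 0.326, 0, 0, 0, 102.7, 1, 0.156, 0.326, 0, 0, 0, 102.7, 1, 0.156, 0.326, 0, 0, 0, 102.7, 1, 0.156, 0.326, 0, 0, 0, 102.7, 1, 0.156, 0.326, 0, 0, 0, 102.7, 1]'

```text
t: 6.4
eef_pos: [0.4616, 0.2609, 0.1997]
tool_rot: [-0.001, 0.589, 0.808, -0.001]
contact_force: [0.2, 0.4, 0.9]
gripper_width: 1.002
grasp_force: 0.0
```

Run:
```python
from ang import *
go([.464,.2566,.2],71.4)
```

```text
t 6.4 at [0.4616 0.2609 0.1997] yaw 107.79
shift [-0.0048  0.0009 -0.0003] rot [-0.11 -0.   36.39]
```

>>> arm_command --commands '[-0.005, 0, 0, 0, 0, 36.4, 1, -0.005, 0, 0, 0, 0, 36.4, 1, -0.005, 0, 0, 0, 0, 36.4, 1, -0.005, 0, 0, 0, 0, 36.4, 1, -0.005, 0, 0, 0, 0, 36.4, 1, -0.005, 0, 0, 0, 0, 36.4, 1]'

```text
t: 7.0
eef_pos: [0.4651, 0.2522, 0.1993]
tool_rot: [0.0, 0.812, 0.584, -0.001]
contact_force: [0.4, -0.2, -0.3]
gripper_width: 0.999
grasp_force: 0.0
```

Run:
```python
from ang import *
from station import *
go([.464,.2566,.2],71.4)
c=read_camera('wrist');np.savez('w3.npz',**c)
g=c['img'].copy();cv2.imwrite('pics/w3.png',g[...,::-1])
print(px(c,[.464,.2566,.036]))
h=cv2.cvtColor(g,cv2.COLOR_RGB2HSV);m=((h[...,1]<70)&(h[...,2]>130)).astype(np.uint8)
n,l,s,cc=cv2.connectedComponentsWithStats(m)
for i in range(1,n):
    if s[i,4]>150:print(s[i],cc[i])
t=read_camera('top');np.savez('top1.npz',**t)
```

```text
t 7.0 at [0.4651 0.2522 0.1993] yaw 71.47
shift [ 0.0038 -0.0025 -0.0007] rot [-0.07  0.13  0.07]
[315.62344642 215.37952285]
[592   0  20 126 474] [601.46202532  51.65400844]
[  0  97  12  24 152] [  3.63157895 109.80263158]
[132 122  61 119 506] [159.69762846 172.81620553]
[ 297  161   34   39 1230] [313.99186992 180.74227642]
[301 229  30  28 468] [315.47222222 241.08547009]
```

View pics/w3.png

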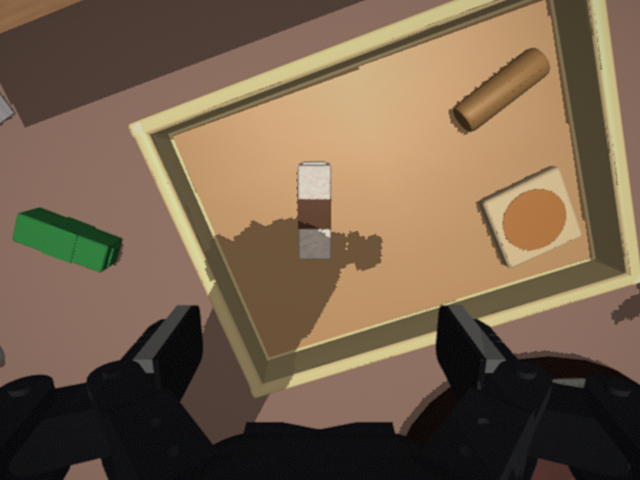

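Wrist view: the bar's top face runs from (298–330,163) to (300–330,258), centre about (314.7,211) and nearly in line with the tool's x. Tray walls are clear of the fingers.

Run:
```python
from ang import *
c=dict(np.load('w3.npz'))
a=ray(c,(315,259),.036);b=ray(c,(314.2,162.5),.036);p=(a+b)/2
print(p,np.linalg.norm(a-b),ang(c,(315,259),(314.2,162.5),.036),np.linalg.norm(ray(c,(298,210),.036)-ray(c,(331,210),.036)))
go([p[0],p[1],.013],71)
```

```text
[0.46401171 0.25911777 0.036     ] 0.07751826275041622 71.7144728768821 0.02599135021933767
t 7.1 at [0.4652 0.2521 0.1992] yaw 71.54
shift [ 0.0068 -0.0031  0.1862] rot [-0.08  0.13  0.54]
```

>>> arm_command --commands '[0.007, -0.003, 0.05, 0, 0, 0, 1, 0.007, -0.003, 0.1, 0, 0, 0, 1, 0.007, -0.003, 0.13, 0, 0, 0, 1, 0.007, -0.003, 0.13, 0, 0, 0, 1, 0.007, -0.003, 0.13, 0, 0, 0, 1]'

```text
t: 7.6
eef_pos: [0.4645, 0.2597, 0.0696]
tool_rot: [-0.0, 0.812, 0.584, -0.002]
contact_force: [0.5, -0.2, 0.0]
gripper_width: 1.005
grasp_force: 0.0
```

Run:
```python
from ang import *
go([.464,.259,.013],71.6)
```

```text
t 7.6 at [0.4645 0.2597 0.0696] yaw 71.49
shift [-0.0006 -0.0001  0.0566] rot [-0.12  0.13 -0.11]
```

>>> arm_command --commands '[-0.0005, 0, 0.03, 0, 0, 0, 1, -0.0005, 0, 0.0565, 0, 0, 0, 1, -0.0005, 0, 0.0565, 0, 0, 0, 1, -0.0005, 0, 0.0565, 0, 0, 0, 0, -0.0005, 0, 0.0565, 0, 0, 0, 0, -0.0005, 0, 0.0565, 0, 0, 0, 0, -0.0005, 0, 0.0565, 0, 0, 0, 0, -0.0005, 0, 0.0565, 0, 0, 0, 0]' --force 30

```text
t: 8.4
eef_pos: [0.4648, 0.2591, 0.0138]
tool_rot: [0.0, 0.812, 0.584, -0.001]
contact_force: [-0.5, -0.8, 7.5]
gripper_width: 0.298
grasp_force: 30.9
```

>>> arm_command --commands '[0, 0, 0, 0, 0, 0, 0, 0, 0, 0, 0, 0, 0, 0, 0, 0, 0, 0, 0, 0, 0]'

```text
t: 8.7
eef_pos: [0.4648, 0.2591, 0.0138]
tool_rot: [0.0, 0.812, 0.584, -0.001]
contact_force: [-0.7, -0.4, 7.3]
gripper_width: 0.295
grasp_force: 30.9
```

>>> arm_command --commands '[0, 0, -0.03, 0, 0, 0, 0, 0, 0, -0.07, 0, 0, 0, 0, 0, 0, -0.11, 0, 0, 0, 0, 0, 0, -0.14, 0, 0, 0, 0, 0, 0, -0.14, 0, 0, 0, 0, 0, 0, -0.14, 0, 0, 0, 0]'

```text
t: 9.3
eef_pos: [0.4646, 0.2588, 0.1532]
tool_rot: [0.0, 0.812, 0.584, -0.001]
contact_force: [-0.8, -0.7, -0.9]
gripper_width: 0.296
grasp_force: 29.9
```

Run:
```python
from ang import *
go([.4984,-.0762,.15],84.3)
```

```text
t 9.3 at [0.4646 0.2588 0.1532] yaw 71.44
shift [-0.3068  0.1387  0.0037] rot [ -0.03   0.1  -12.86]
```

>>> arm_command --commands '[-0.03, 0.014, 0.003, 0, 0, -2, 0, -0.066, 0.03, 0.003, 0, 0, -4, 0, -0.107, 0.048, 0.003, 0, 0, -6, 0, -0.15, 0.068, 0.003, 0, 0, -8, 0, -0.193, 0.087, 0.003, 0, 0, -10, 0, -0.235, 0.106, 0.003, 0, 0, -12, 0, -0.275, 0.124, 0.003, 0, 0, -12.9, 0, -0.307, 0.139, 0.003, 0, 0, -12.9, 0]'

```text
t: 10.1
eef_pos: [0.4969, -0.0793, 0.1485]
tool_rot: [-0.001, 0.742, 0.671, -0.003]
contact_force: [0.8, 0.4, -0.9]
gripper_width: 0.299
grasp_force: 29.9
```

>>> arm_command --commands '[0, 0, 0, 0, 0, 0, 0, 0, 0, 0, 0, 0, 0, 0]'

```text
t: 10.3
eef_pos: [0.4973, -0.0769, 0.1487]
tool_rot: [-0.001, 0.742, 0.671, -0.002]
contact_force: [1.1, 0.8, -1.1]
gripper_width: 0.303
grasp_force: 29.8
```

Run:
```python
from ang import *
from station import *
go([.4984,-.0762,.15],84.3)
c=read_camera('wrist');np.savez('w4.npz',**c)
cv2.imwrite('pics/w4.png',c['img'][...,::-1])
```

```text
t 10.3 at [ 0.4973 -0.0769  0.1487] yaw 84.23
shift [ 0.0009  0.001  -0.0013] rot [-0.29  0.1  -0.07]
```

View pics/w4.png

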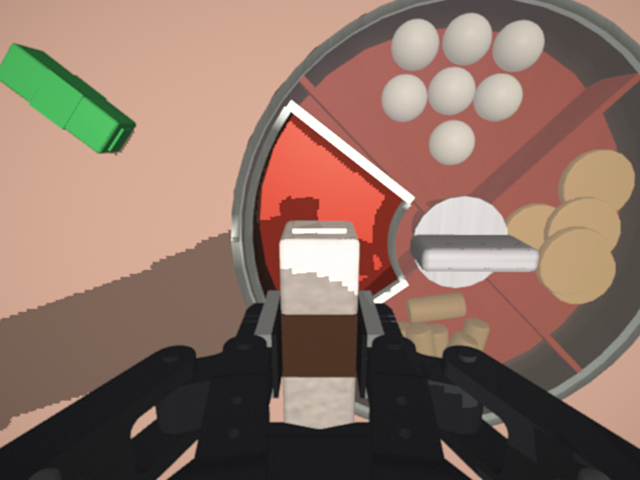

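The bar is held level and aligned. The opening's trim corners are at (291,103), (412,202) and (405,285), and the lid stayed put.

Run:
```python
from ang import *
c=dict(np.load('w4.npz'))
C=np.array([.585,-.0848])
for u in [(291,103),(412,202),(406,284),(465,240)]:
    d=ray(c,u,.051)[:2]-C;print(u,(d+C).round(4),np.linalg.norm(d).round(4),np.degrees(np.arctan2(d[1],d[0])).round(1))
print(ang(c,(412,202),(291,103),.051))
go([.4984,-.0762,.05],84.3)
```

```text
(291, 103) [0.4899 0.0084] 0.1332 135.6
(412, 202) [ 0.557  -0.0563] 0.04 134.5
(406, 284) [ 0.5511 -0.1101] 0.0423 -143.3
(465, 240) [ 0.5893 -0.0839] 0.0044 11.5
136.0275475814998
t 10.35 at [ 0.4976 -0.0756  0.149 ] yaw 84.37
shift [-0.0004  0.0013  0.099 ] rot [-0.25  0.08  0.07]
```

>>> arm_command --commands '[0, 0.001, 0.03, -0.2, 0, 0, 0, 0, 0.001, 0.06, -0.2, 0, 0, 0, 0, 0.001, 0.085, -0.2, 0, 0, 0, 0, 0.001, 0.1, -0.2, 0, 0, 0, 0, 0.001, 0.11, -0.2, 0, 0, 0, 0, 0.001, 0.12, -0.2, 0, 0, 0, 0, 0.001, 0.125, -0.2, 0, 0, 0, 0, 0.001, 0.125, -0.2, 0, 0, 0]'

```text
t: 11.15
eef_pos: [0.499, -0.0763, 0.0249]
tool_rot: [0.001, 0.741, 0.672, -0.0]
contact_force: [0.1, 0.6, -0.1]
gripper_width: 0.293
grasp_force: 29.9
```

Run:
```python
from ang import *
go([.4984,-.0762,.012],84.3)
```

```text
t 11.15 at [ 0.499  -0.0763  0.0249] yaw 84.39
shift [ 0.     -0.0006  0.0129] rot [0.05 0.11 0.09]
```

>>> arm_command --commands '[0, 0, 0.004, 0, 0, 0, 0, 0, 0, 0.008, 0, 0, 0, 0, 0, 0, 0.0105, 0, 0, 0, 0, 0, 0, 0.0115, 0, 0, 0, 0, 0, 0, 0.0115, 0, 0, 0, 0]'

```text
t: 11.65
eef_pos: [0.4959, -0.0766, 0.0133]
tool_rot: [-0.0, 0.741, 0.671, -0.003]
contact_force: [-8.5, 1.3, 3.2]
gripper_width: 0.298
grasp_force: 31.2
```

A sideways force of 8.5 N suggests the gripper's inner side touches the lid's grip. Raise a little, shift outward, lower again.

>>> arm_command --commands '[0, 0, -0.006, 0, 0, 0, 0, 0, -0.003, -0.006, 0, 0, 0, 0, 0, -0.006, -0.006, 0, 0, 0, 0, 0, -0.006, -0.006, 0, 0, 0, 0, 0, -0.006, -0.006, 0, 0, 0, 0]'

```text
t: 12.15
eef_pos: [0.4933, -0.0761, 0.0197]
tool_rot: [0.001, 0.741, 0.671, -0.0]
contact_force: [-0.3, 0.6, -0.5]
gripper_width: 0.297
grasp_force: 31.0
```

Run:
```python
from ang import *
go([.4944,-.0758,.012],84.3)
```

```text
t 12.15 at [ 0.4933 -0.0761  0.0197] yaw 84.35
shift [0.0004 0.001  0.0077] rot [0.1  0.12 0.05]
```

>>> arm_command --commands '[0, 0, 0.003, 0, 0, 0, 0, 0, 0, 0.005, 0, 0, 0, 0, 0, 0, 0.007, 0, 0, 0, 0, 0, 0, 0.007, 0, 0, 0, 0]'

```text
t: 12.55
eef_pos: [0.493, -0.076, 0.0123]
tool_rot: [0.001, 0.741, 0.671, -0.0]
contact_force: [-0.1, -0.5, -0.5]
gripper_width: 0.299
grasp_force: 31.0
```

No force now, so there was contact before and it is clear at this offset. Go down the last bit.

>>> arm_command --commands '[0, 0, 0.001, 0, 0, 0, 0, 0, 0, 0.001, 0, 0, 0, 0, 0, 0, 0.002, 0, 0, 0, 0, 0, 0, 0.002, 0, 0, 0, 0]'

```text
t: 12.95
eef_pos: [0.4933, -0.076, 0.0118]
tool_rot: [0.002, 0.741, 0.671, -0.0]
contact_force: [-4.9, -0.0, 15.2]
gripper_width: 0.303
grasp_force: 33.1
```

>>> arm_command --commands '[0, 0, -0.001, 0, 0, 0, 0, 0, 0, -0.001, 0, 0, 0, 0.33, 0, 0, -0.001, 0, 0, 0, 0.38, 0, 0, -0.001, 0, 0, 0, 0.38, 0, 0, -0.001, 0, 0, 0, 0.38]'

```text
t: 13.45
eef_pos: [0.4932, -0.0761, 0.0116]
tool_rot: [0.001, 0.741, 0.671, -0.0]
contact_force: [-0.3, -0.0, 0.0]
gripper_width: 0.377
grasp_force: 0.0
```

>>> arm_command --commands '[0, 0, -0.01, 0, 0, 0, 0.38, 0, 0, -0.025, 0, 0, 0, 0.38, 0, 0, -0.045, 0, 0, 0, 0.38, 0, 0, -0.085, 0, 0, 0, 0.38, 0, 0, -0.13, 0, 0, 0, 0.38, -0.03, 0, -0.17, 0, 0, 0, 0.38, -0.07, 0, -0.17, 0, 0, 0, 0.38, -0.07, 0, -0.17, 0, 0, 0, 0.38]'

```text
t: 14.25
eef_pos: [0.4858, -0.1514, 0.1838]
tool_rot: [0.003, 0.744, 0.669, -0.001]
contact_force: [-1.0, 0.2, -0.1]
gripper_width: 0.381
grasp_force: 0.0
```

Run:
```python
from ang import *
from station import *
go([.4944,-.0758,.012],84.3)
c=read_camera('wrist');np.savez('w5.npz',**c)
cv2.imwrite('pics/w5.png',c['img'][...,::-1])
```

```text
t 14.25 at [ 0.4858 -0.1514  0.1838] yaw 83.9
shift [ 0.077  -0.0002  0.1714] rot [ 0.25  0.32 -0.4 ]
```

View pics/w5.png

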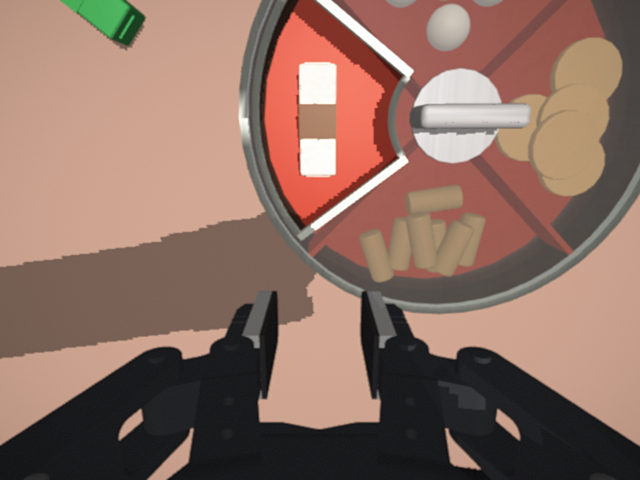

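The bar lies flat at (317,120) inside the opening. Trim edges run (409,74)-(325,3) and (406,158)-(302,236). Check the lid angle against the walls.

Run:
```python
from ang import *
c=dict(np.load('w5.npz'))
print('trim',ang(c,(409,75),(325,3),.051),ang(c,(406,158),(302,236),.051)%360)
print('walls',ang(c,(572,250),(470,158),.042),ang(c,(568,0),(306,252),.042)%360)
a=ray(c,(317.5,63),.034);b=ray(c,(317.5,177),.034);print('bar',(a+b)/2,np.linalg.norm(a-b))
from station import *
t=read_camera('top');p=px(t,[.585,-.0848,.05])
cv2.imwrite('pics/crop2.png',cv2.resize(rect(t,.051,300,.00102,[.585,-.0848]),(600,600),interpolation=2)[...,::-1])
```

```text
trim 136.77627900241157 211.4514163696259
walls 134.93026292874353 218.839828265882
bar [ 0.49381207 -0.07817314  0.034     ] 0.07715300803935773
```

View pics/crop2.png

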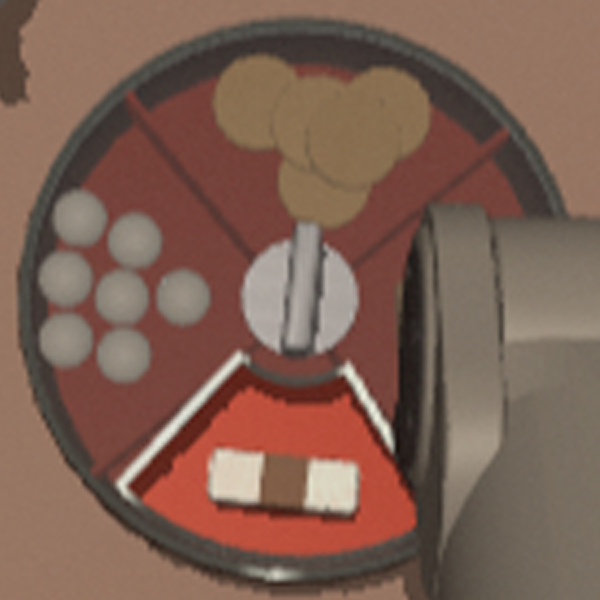

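The opening's centre line is at 174.1° against the compartment's 174.3°. The bar lies flat on the floor at about r = 91 mm.

```bash
python3 -c "
from station import *
print(hand_in())"
```

```text
the job is handed in; nothing more can be done
None
```

The lid's opening is centred over the empty compartment to within about 1°, the bar lies flat on that compartment's floor, nothing else was moved as far as I could see, and the job is handed in.

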